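# Lift the degreased bearing sleeve with the tongs

## Robot

A 6-joint arm with a two-finger parallel gripper is mounted at the origin on a cart in front of the work surface, level with it; the furniture and walls round the work are solid. World frame = base frame: x ahead of the robot, y to its left, z up, the work surface at z = 0. Lengths are in m, angles in rad, forces in N, time in s.
With the tool pointing down it reaches from about 0.35 to 0.775 m from the base axis. Payload 7.3 kg.
Tool frame: the origin (TCP) lies midway between the tips of the shut fingers; the grasp point (between the pads) lies grasp_offset behind it (grasp_offset is the distance from the TCP to the grasp point, in m); z points along the fingers, y is the line along which they close (so a half turn about z gives the same grasp; the last joint's range is limited). The gripper opens to 92 mm and grips with 3 to 60 N. Pads are 19 mm wide; open, the fingers measure 130 mm over their backs; the gripper's body (75 mm by 190 mm) begins 47 mm behind the grasp point.
Start: joints at [-1.43, 0.342, 1.524, -0, 1.275, -0.146], TCP at [0.149, -0.504, 0.205] pointing down, gripper open.
Joint ranges: [-2.53, 2.53], [-0.77, 2.02], [0.04, 2.7], [-1, 4.14], [0.28, 2.66], [-3.11, 3.11]. Speed limits (rad/s): [2.57, 2.57, 3.14, 3.14, 3.14, 3.14].

## Interface

Orientations are given as [roll, pitch, yaw] about the fixed x, y, z axes, in that order (R = Rz(yaw) Ry(pitch) Rx(roll)).
In Python, from cell import * gives the robot as it stands.
- The arm moves only by the tool step_arm, never from a script. Its argument "plan" is a list of rows, each a list of 5 numbers: the closure, from -1 (fully open) to 1 (shut), then the shift along the tool's x, y, z in m, then the turn about the tool's z in rad. In form: [[hand, x, y, z, twist], ...]. A call has 1 to 20 rows; each row is the pose to reach, as a shift and turn from the pose commanded when the call began, along the tool's axes at that moment; what a row does not reach only later rows make up. A row lasts 1/8 s, in which the tool goes at most 62.5 mm and 10.7 degrees, less where a joint would pass 70% of its speed; a pose out of reach is approached as far as the arm can. A call with a gripper value outside its range is refused whole. The fingers move at their own pace and stop on an object; "grip_force" is the grip in N (left out, the last holds). Time passes only in rows, so rows that repeat a pose let the fingers close. It gives the time, the measured TCP pose, the force, the opening and the grip force at its end, in the units of the state.
- observe(): the state, without advancing time (a new reading comes with each control period).
- read_camera(name): name is "scene" or "side" or "wrist"; returns a dict with "img" (480x640x3 uint8, red, green, blue), "range_z" (480x640 float32, m along the optical axis (not along the pixel's ray), 0 where there is no reading), "fx", "fy", "cx", "cy" (pixels), "R" (3x3) and "t" (3): a world point X has camera coordinates R X + t; the wrist camera has in their place "T_tool_cam" (4x4, takes a point from camera to tool coordinates, whose origin is the TCP and whose axes are the flange's). Camera axes: x right, y down, z forward; pixel columns grow to the right and rows downward; lengths in m; the calibration is good to about 2 mm. A picture is of the moment at which its call begins: read the wrist's pose just before it.
- hand_in(): hands the job in; it is judged then, once.
The state is a dict: "time": time; "qpos": joint angles; "qvel": joint speeds; "joint_efforts": joint torques, N m; "tool_pos": TCP position; "tool_rot": TCP orientation; "contact_force": force on the tool from outside, world axes, zero at the start; "torque": the same for the moment, N m; "opening": finger opening in m; "grip_force": force on a finger pad.
Only numpy, scipy, OpenCV 4.12 (cv2) and the standard library are available. Lean on these libraries where they do the work, as an engineer would, in place of code of your own. Each camera call takes 0.05 s, during which the arm holds its last target. There are 200 camera calls.

## Task

The steel bearing sleeve (the tallest of the three parts on the wooden board) has been degreased and the gripper must not touch it: take the tongs off their rest, close their jaws on the sleeve and lift it off the board, leaving the nut, the flat spacer and everything else where they are. Finish while still holding: the sleeve upright and still in the closed tongs, at least 10 cm above the board, with nothing else supporting it.

Things in the scene. Friction and masses are not known exactly. Their poses are not given: they have to be found in the camera images.
- tongs_grip (a point): Mid-way between the tongs' two black upright flat grip pads, half-way up, as they lie open (fixed to the left arm). Axes: x forward along the centre line to the jaws, y left, z up. Pads 56 mm long in x, 24 mm high (12 above and below). Over the outer faces 60 mm wide here (66 at the pads' front, 54 at the rear). Squeeze from above, one finger on each outer face.
- tongs_jaws (a point): Middle between the open jaws; axes as tongs_grip, 100 mm ahead of it and 38 mm lower, also when squeezed evenly. Each jaw: steel plate 37 mm long, 28 mm high (14 above and below), a shallow upright V that centres a round thing. Open: clear gap about 60 mm, 88 mm over the outsides. The arms run 31 mm or more above this point, the pads 26 mm or more.
- tongs_arm (a joint): Closing of the tongs, rad: 0 fully open (as they lie), about 0.2 closed on the sleeve (pads then parallel, about 38 mm over their outer faces), 0.30 the stop, shut on nothing. A spring opens them: about 6 N at the pads when open, 10 N on the sleeve. Squeezed to 54 mm at the pads they can be carried, and the jaws still pass round the sleeve with 8 mm each side.
- tongs: The steel tongs, about 240 mm long, 0.16 kg, balanced near tongs_grip, lying level on the rest. Origin on the pivot axis (a 22 mm wide upright round boss, 110 mm behind tongs_grip) at the height of the pads' underside; axes as tongs_grip.
- rest: Fixed wooden tongs rest. Origin on the bench under the tongs' pivot, x along the tongs, z up. Plank 80 mm wide, 12 mm thick, from x = 10 to 175 mm, with two crossbars 96 mm long, 14 mm thick, tops 45 mm above the bench, at x = 30 and 155 mm; the pads lie over the gap between them. The jaws hang down beyond the front end.
- board: Fixed wooden board lying flat, 82 x 252 x 19 mm (top 19 mm above the bench), origin under its middle, long side along its y, its x pointing away from the robot. The three steel parts stand in a row along its middle, about 80 mm apart, in any order.
- sleeve_center (a point): Centre (half-way up) of the bearing sleeve: plain steel cylinder standing upright, 30 mm diameter, 40 mm high, with a hole in its top; 0.06 to 0.11 kg, the tallest part on the board. Its centre is 20 mm above the board's top.
- sleeve: The bearing sleeve; origin at the centre of its underside, z up along its axis. Only the tongs may touch it.
- nut_center (a point): Centre of the large steel hexagon nut, 30 mm across the flats, 16 mm high, lying on the board. To be left alone.
- spacer_center (a point): Centre of the flat round steel spacer, 34 mm diameter, 12 mm high, lying on the board. To be left alone.
- tape_measure_mid (a point): Middle of a loose bystander: tape measure on its side, 63 x 99 x 37 mm, lying on the bench. To be left alone.
- sand_block_mid (a point): Middle of a loose bystander: cork sanding block, 62 x 112 x 29 mm, lying on the bench. To be left alone.
- pencil_mid (a point): Middle of a loose bystander: flat carpenter pencil, 14 x 153 x 8 mm, lying on the bench. To be left alone.
- screwdriver_mid (a point): Middle of a loose bystander: screwdriver, 27 x 207 x 28 mm, lying on the bench. To be left alone.
- bit_box_mid (a point): Middle of a loose bystander: small box, 58 x 100 x 30 mm, lying on the bench. To be left alone.
- masking_tape_mid (a point): Middle of a loose bystander: roll of masking tape lying flat, 105 x 105 x 36 mm, lying on the bench. To be left alone.
Mind the look-alikes: they are no part of the job. What is shaped like the sleeve but blue is not meant.

How it is judged:
On the way, in this order (a step that is already met when the one before it is completed fails the run):
1. the tongs are taken off the rest in the gripper, the sleeve still standing untouched (contact force between the fingers and tongs above 3 N and contact force between tongs and rest below 0.1 N and height (world z) of tongs_grip above 0.07 m and distance of sleeve_center from where it was at the start of the episode below 0.01 m), for 0.1 s.
2. the tongs are closed on the sleeve (contact force between the fingers and tongs above 3 N and contact force between tongs and rest below 0.1 N and contact force between tongs and sleeve above 1 N and value of joint tongs_arm above 0.14 rad), for 0.2 s.
At the end, for the whole second after the job is handed in: Ends holding: gripper holds the tongs (over 3 N) off the rest; tongs closed on the sleeve (0.14 to 0.25 rad, over 1 N); sleeve centre over 125 mm above the bench, within 0.35 rad of upright, under 0.03 m/s, off the board; nut and spacer within 20 mm of their places (all of step 2 and height (world z) of sleeve_center above 0.125 m and contact force between board and sleeve below 0.1 N and value of joint tongs_arm below 0.25 rad and angle between sleeve's own z axis and vertical below 0.35 rad and linear speed of sleeve below 0.03 m/s and distance of each of nut_center, spacer_center from where it was at the start of the episode below 0.02 m); the arm keeps its last pose, push and grip.
It fails at once if the gripper or arm touches the sleeve (contact force between any of the fingers, the arm and sleeve above 0.3 N).
It fails at once if the sleeve is toppled (angle between sleeve's own z axis and vertical above 0.7 rad).
It fails at once if the nut, the spacer or a bystander is moved by more than 30 mm (distance of any of nut_center, spacer_center, tape_measure_mid, sand_block_mid, pencil_mid, screwdriver_mid, bit_box_mid, masking_tape_mid from where it was at the start of the episode above 0.03 m).
It also fails if it takes over 38 s, if anything falls off the work surface, if the arm or the gripper's body presses on something with over 40 N, if the wrist force passes 120 N, or if a joint passes its speed limit or range.

## Working session

There is one attempt and no reset: what is moved stays moved. The work goes in short steps, Python scripts to look and compute and a tool call to move; the robot and the scene stay as the last step left them, time stands still between calls to the robot, and variables do not carry over. Pictures are saved under pics/ and viewed, at most 11 in all, crops included, and the job is handed in when it is done.

Besides the shell and the picture viewer there is one more tool, called after "Emit:" as a command line: name --pt "numbers of a row" for each row, then --argument value for the rest. step_arm: Moves the arm, as the interface text tells. Its arguments: {"type":"object","properties":{"plan":{"type":"array","items":{"type":"array","items":{"type":"number"}}},"grip_force":{"type":"number"}},"required":["plan"]}

```bash
mkdir -p pics; ls; python3 - <<'E'
from cell import *
import cv2,numpy as np
s=observe();print({k:np.round(v,3).tolist() for k,v in s.items()})
for n in("scene","side"):
    c=read_camera(n);np.savez(f"{n}.npz",**c)
    cv2.imwrite(f"pics/{n}0.png",c["img"][:,:,::-1]);print(n,c["fx"],np.round(-np.array(c["R"]).T@c["t"],3),np.round(c["R"],2).tolist())
try: print(grasp_offset)
except Exception as e: print(e)
E
```

```text
pics
{'time': 0.0, 'qpos': [-1.43, 0.343, 1.525, 0.0, 1.275, -0.146], 'qvel': [-0.0, -0.001, -0.001, -0.0, -0.002, -0.0], 'joint_efforts': [-0.002, -43.125, -24.422, 0.072, 0.056, -0.0], 'tool_pos': [0.148, -0.503, 0.204], 'tool_rot': [-3.14, -0.0, 0.287], 'contact_force': [0.29, -0.489, 0.182], 'torque': [-0.011, -0.027, 0.021], 'grip_force': 0.0, 'opening': 0.092}
scene 609.6191646378154 [-0.306 -1.163  0.886] [[0.82, -0.57, -0.0], [-0.29, -0.4, -0.87], [0.5, 0.71, -0.49]]
side 449.7226811620777 [ 0.274 -0.901  0.756] [[0.97, -0.26, -0.0], [-0.16, -0.58, -0.8], [0.2, 0.77, -0.6]]
0.0188
```

View pics/scene0.png

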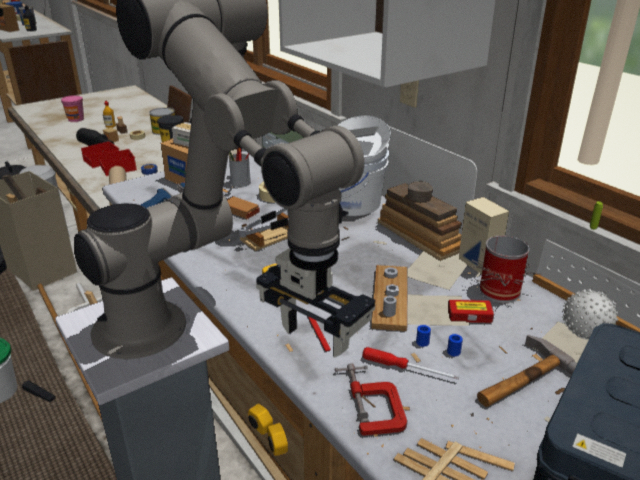

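View pics/side0.png

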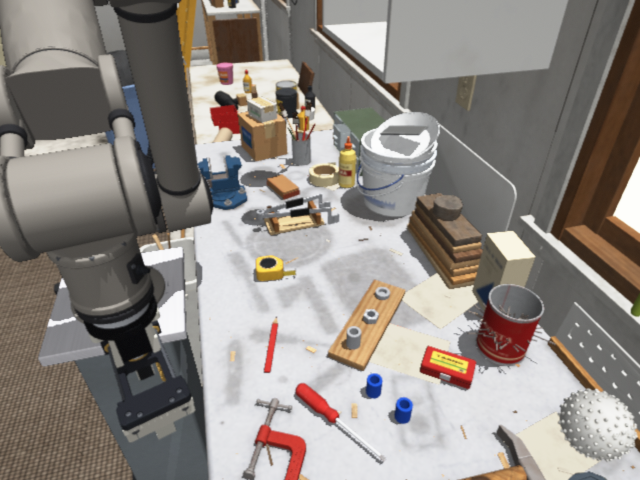

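The side view shows the tongs on their rest at about (297,212), with the pivot left and jaws right at about (330,212). The board is at (368,322), with the sleeve at (353,337), the nut at (371,316) and the spacer at (383,292). Next I'll measure these and enlarge the tongs.

```bash
cat > h.py <<'E'
import numpy as np,cv2
def load(n): return dict(np.load(n+".npz"))
def cloud(c):
    z=c["range_z"];v,u=np.mgrid[:480,:640]
    P=np.stack([(u-c["cx"])/c["fx"]*z,(v-c["cy"])/c["fy"]*z,z],-1)
    return (P-c["t"])@c["R"]
def ray(c,u,v,h):
    o=-c["R"].T@c["t"];d=c["R"].T@np.array([(u-c["cx"])/c["fx"],(v-c["cy"])/c["fy"],1]);return o+d*(h-o[2])/d[2]
E
python3 - <<'E'
from h import *
c=load("side");W=cloud(c);np.set_printoptions(precision=3,suppress=True)
for u,v,h in((353,331,.059),(371,315,.035),(383,292,.031)): print(ray(c,u,v,h),W[v,u])
# board outline: points 13..23mm high near it
m=(abs(W[...,2]-.019)<.004)&(c["range_z"]>0);m[:,:325]=0;m[:,408:]=0;m[:275]=0;m[370:]=0
p=W[m][:,:2].astype(np.float32);print("board",len(p),cv2.minAreaRect(p))
for n,(u0,v0,u1,v1) in dict(sl=(335,320,365,352),).items():
    q=W[v0:v1,u0:u1].reshape(-1,3);q=q[q[:,2]>.045];print(n,len(q),q.min(0),q.max(0),q.mean(0))
q=W[185:240,245:350].reshape(-1,3);q=q[(q[:,2]>.03)&(q[:,2]<.1)];print("tongs",len(q),q.min(0),q.max(0))
q2=q[q[:,2]>.05];print(cv2.minAreaRect(q2[:,:2].astype(np.float32)),len(q2))
for u,v in((270,213),(297,203),(300,212),(333,208),(330,216)):print(u,v,W[v,u])
cv2.imwrite("pics/crop.png",cv2.resize(c["img"][180:245,240:350,::-1],None,fx=7,fy=7,interpolation=cv2.INTER_CUBIC))
E
```

```text
[ 0.492 -0.31   0.059] [ 0.495 -0.302  0.05 ]
[ 0.552 -0.256  0.035] [ 0.551 -0.258  0.037]
[ 0.606 -0.19   0.031] [ 0.609 -0.184  0.025]
board 2378 ((0.5499610304832458, -0.24969837069511414), (0.25362876057624817, 0.08261553943157196), 47.80894088745117)
sl 194 [ 0.274 -0.901  0.045] [ 0.507 -0.296  0.756] [ 0.489 -0.32   0.063]
tongs 1054 [0.363 0.136 0.03 ] [0.593 0.374 0.071]
((0.46743983030319214, 0.18635034561157227), (0.21012793481349945, 0.0889066755771637), 5.047554969787598) 613
270 213 [0.401 0.171 0.059]
297 203 [0.489 0.214 0.053]
300 212 [0.486 0.161 0.054]
333 208 [0.605 0.232 0.004]
330 216 [0.574 0.157 0.028]
```

View pics/crop.png

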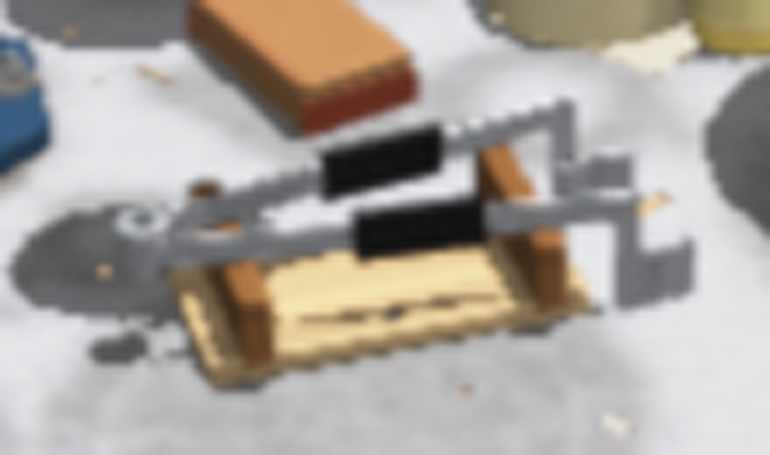

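The crop shows the black pads at side-camera pixels (294.6,203) and (300,212.6), the pivot ring at about (260,212), and the jaws at (325,204) and (333,218). I'll compute the grip point, heading and tool-frame deltas.

```bash
cat >> h.py <<'E'
from scipy.spatial.transform import Rotation as Ro
def delta(pos,rot,tgt,yaw=None):
    "tool-axes shift from pose to world target, and twist about tool z"
    d=Ro.from_euler("xyz",rot).inv().apply(np.array(tgt)-pos)
    return np.round(d,4), None if yaw is None else round(float((rot[2]-yaw+np.pi)%(2*np.pi)-np.pi),3)
E
python3 - <<'E'
from h import *
from cell import *
c=load("side");np.set_printoptions(precision=3,suppress=True)
a=ray(c,294.6,203,.057);b=ray(c,300,212.6,.057);g=(a+b)/2;pv=ray(c,260,211,.065);j=(ray(c,324.5,205,.02)+ray(c,333.5,217.5,.02))/2
print(a,b,g,pv,j,"yaw",np.arctan2(*(g-pv)[1::-1]),np.arctan2(*(j-g)[1::-1]))
s=observe();
for t in((.42,-.35,.22),(*g[:2],.22)):print(delta(s["tool_pos"],s["tool_rot"],t,.1))
w=read_camera("wrist");print(w["T_tool_cam"],w["fx"])
E
```

```text
[0.481 0.209 0.057] [0.485 0.154 0.057] [0.483 0.182 0.057] [0.375 0.18  0.065] [0.581 0.195 0.02 ] yaw 0.014240459084454649 0.13736341646434655
(array([ 0.304, -0.07 , -0.015]), 0.187)
(array([ 0.514, -0.562, -0.015]), 0.187)
[[ 0.001 -0.961 -0.277  0.074]
 [ 1.     0.001 -0.001 -0.   ]
 [ 0.001 -0.277  0.961 -0.18 ]
 [ 0.     0.     0.     1.   ]] 417.50559702842526
```

Emit:
step_arm --pt "-1 0.06 -0.014 -0.015 0.03" --pt "-1 0.12 -0.028 -0.015 0.06" --pt "-1 0.18 -0.042 -0.015 0.09" --pt "-1 0.24 -0.056 -0.015 0.12" --pt "-1 0.304 -0.09 -0.015 0.15" --pt "-1 0.33 -0.14 -0.015 0.18" --pt "-1 0.355 -0.195 -0.015 0.187" --pt "-1 0.38 -0.25 -0.015 0.187" --pt "-1 0.405 -0.305 -0.015 0.187" --pt "-1 0.43 -0.36 -0.015 0.187" --pt "-1 0.455 -0.415 -0.015 0.187" --pt "-1 0.475 -0.465 -0.015 0.187" --pt "-1 0.495 -0.515 -0.015 0.187" --pt "-1 0.508 -0.548 -0.015 0.187" --pt "-1 0.514 -0.562 -0.015 0.187" --pt "-1 0.514 -0.562 -0.015 0.187"

```text
time: 2.15
tool_pos: [0.4825, 0.181, 0.2198]
tool_rot: [3.141, 0.001, 0.101]
contact_force: [-0.1, -0.4, -0.6]
opening: 0.0918
grip_force: 0.0
```

```bash
python3 - <<'E'
from h import *
from cell import *
s=observe();w=read_camera("wrist")
Rt=Ro.from_euler("xyz",s["tool_rot"]).as_matrix();T=np.array(w["T_tool_cam"])
R=(Rt@T[:3,:3]).T;t=-R@(Rt@T[:3,3]+s["tool_pos"]);w["R"]=R;w["t"]=t
np.savez("w1.npz",**{k:w[k] for k in("img","range_z","fx","fy","cx","cy","R","t")})
print(s["time"],s["tool_pos"],s["tool_rot"],s["qpos"])
cv2.imwrite("pics/w1.png",w["img"][:,:,::-1])
E
```

```text
2.15 [0.48245643 0.18100168 0.21976875] [3.14107451e+00 5.84391493e-04 1.01084447e-01] [ 2.10403673e-01  3.13201173e-01  1.52464941e+00 -4.67801287e-04
  1.30437953e+00  1.68023871e+00]
```

View pics/w1.png

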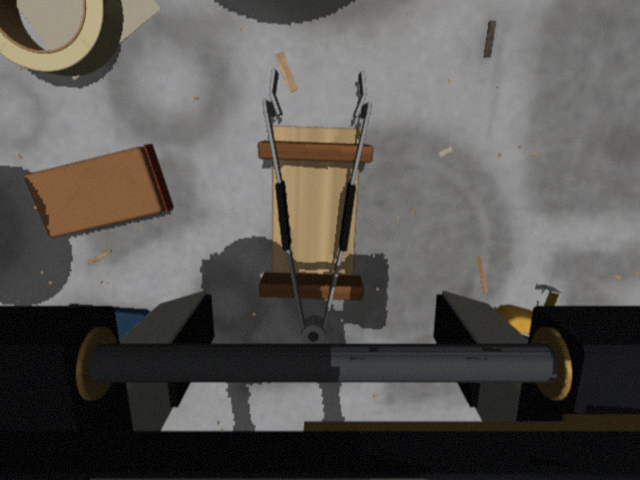

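The wrist view shows the pads at (282,215) and (348,217), the pivot boss at (313,330), and the crossbars at (316,152) and (311,286). The area around the pads is free.

```bash
python3 - <<'E'
from h import *
from cell import *
w=load("w1");np.set_printoptions(precision=4,suppress=True)
m=(w["img"].max(2)<45).astype(np.uint8);m[:170]=0;m[262:]=0;m[:,:265]=0;m[:,365:]=0
n,l,st,ce=cv2.connectedComponentsWithStats(m)
o=[(st[i],ce[i]) for i in range(1,n) if st[i][4]>80];print(o)
o.sort(key=lambda x:x[1][0]);P=[ray(w,*k[1],.066) for k in(o[0],o[-1])];print(P,np.linalg.norm(P[0]-P[1]))
g=(P[0]+P[1])/2;b=ray(w,313,330,.07)
bars=[ray(w,*p,.045) for p in((316,146),(311,277))]
print("grip",g,"boss",b,np.linalg.norm((g-b)[:2]),"yaw",np.arctan2(*(g-b)[1::-1]),np.arctan2(*(P[0]-P[1])[1::-1])-np.pi/2,bars,np.arctan2(*(bars[0]-bars[1])[1::-1]))
W=cloud(w)
for u,v in((282,215),(348,217),(313,332),(316,146)):print(W[v,u])
s=observe();yaw=np.arctan2(*(g-b)[1::-1]);print(delta(s["tool_pos"],s["tool_rot"],(*g[:2],.057-.0188),yaw))
E
```

```text
[(array([276, 181,  15,  69, 564], dtype=int32), array([283.0975, 215.6809])), (array([339, 182,  16,  69, 553], dtype=int32), array([346.302 , 216.3128]))]
[array([0.4832, 0.2143, 0.066 ]), array([0.4879, 0.1631, 0.066 ])] 0.05146950550469417
grip [0.4856 0.1887 0.066 ] boss [0.3854 0.1804 0.07  ] 0.10050221130540682 yaw 0.08228517800637393 0.09206908148173487 [array([0.5399, 0.1933, 0.045 ]), array([0.4249, 0.1867, 0.045 ])] 0.05789648783555235
[0.4832 0.2155 0.0635]
[0.4872 0.1615 0.0642]
[0.3802 0.1801 0.0637]
[0.5399 0.1933 0.045 ]
(array([ 0.0041, -0.0083,  0.1816]), 0.018)
```

Emit:
step_arm --pt "-1 0.006 -0.008 0.03 0.016" --pt "-1 0.006 -0.008 0.07 0.016" --pt "-1 0.006 -0.008 0.11 0.016" --pt "-1 0.006 -0.008 0.14 0.016" --pt "-1 0.006 -0.008 0.16 0.016" --pt "-1 0.006 -0.008 0.175 0.016" --pt "-1 0.006 -0.008 0.181 0.016" --pt "-1 0.006 -0.008 0.181 0.016" --grip_force 30

```text
time: 3.2
tool_pos: [0.488, 0.1891, 0.0392]
tool_rot: [3.141, -0.0, 0.083]
contact_force: [0.3, -0.5, 0.4]
opening: 0.0917
grip_force: 0.0
```

Emit:
step_arm --pt "-0.3 0 0 0 0" --pt "-0.3 0 0 0 0" --pt "-0.3 0 0 0 0" --pt "-0.25 0 0 0 0" --pt "-0.2 0 0 0 0" --pt "-0.2 0 0 0 0"

```text
time: 3.95
tool_pos: [0.488, 0.1895, 0.0393]
tool_rot: [3.142, -0.001, 0.084]
contact_force: [0.4, -0.8, 2.5]
opening: 0.0553
grip_force: 7.6
```

Emit:
step_arm --pt "-0.21 0 0 -0.01 0" --pt "-0.21 0 0 -0.025 0" --pt "-0.21 0 0 -0.05 0" --pt "-0.21 0 0 -0.075 0" --pt "-0.21 0 0 -0.1 0" --pt "-0.21 0 0 -0.12 0" --pt "-0.21 0 0 -0.12 0" --pt "-0.21 0 0 -0.12 0"

```text
time: 4.95
tool_pos: [0.4872, 0.1893, 0.1587]
tool_rot: [3.141, 0.001, 0.084]
contact_force: [-0.9, -0.9, -2.5]
opening: 0.0556
grip_force: 6.1
```

```bash
cat >> h.py <<'E'
def wrist(name):
    from cell import observe,read_camera
    s=observe();w=read_camera("wrist")
    Rt=Ro.from_euler("xyz",s["tool_rot"]).as_matrix();T=np.array(w["T_tool_cam"])
    w["R"]=(Rt@T[:3,:3]).T;w["t"]=-w["R"]@(Rt@T[:3,3]+s["tool_pos"])
    np.savez(name+".npz",**{k:w[k] for k in("img","range_z","fx","fy","cx","cy","R","t")})
    cv2.imwrite(f"pics/{name}.png",w["img"][:,:,::-1]);return s,w
E
python3 - <<'E'
from h import *
s,w=wrist("w2")
y=np.arctan2(-.67,.74);sl=np.array([.492,-.310]);d=np.array([np.cos(y),np.sin(y)])
print(y,s["tool_pos"]);
for k in(.1,.13):print(delta(s["tool_pos"],s["tool_rot"],(*(sl-k*d),.159),y))
E
```

```text
-0.7357934995319935 [0.48723551 0.18931297 0.15865735]
(array([-1.053e-01,  4.249e-01, -2.000e-04]), 0.82)
(array([-1.258e-01,  4.029e-01, -1.000e-04]), 0.82)
```

View pics/w2.png

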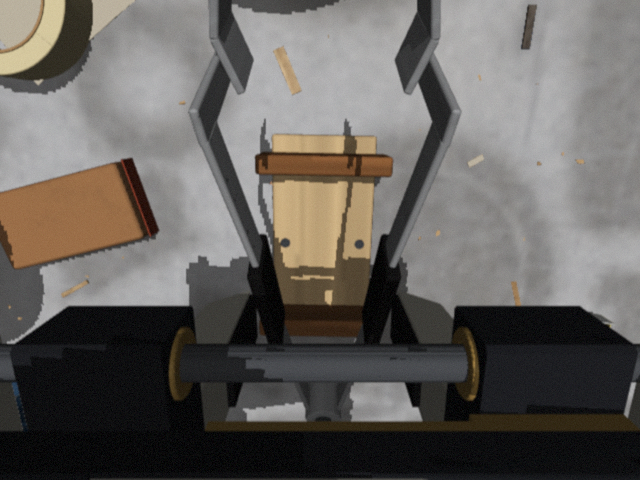

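The tongs hang straight in the gripper, clear of the rest, with the jaws symmetric at (232,60) and (418,60). I'll carry them above the sleeve.

Emit:
step_arm --pt "-0.22 -0.003 0.012 0 0.02" --pt "-0.22 -0.011 0.042 0 0.08" --pt "-0.22 -0.021 0.083 0 0.16" --pt "-0.22 -0.032 0.127 0 0.25" --pt "-0.22 -0.043 0.171 0 0.34" --pt "-0.22 -0.053 0.215 0 0.43" --pt "-0.22 -0.064 0.259 0 0.52" --pt "-0.22 -0.075 0.303 0 0.6" --pt "-0.22 -0.086 0.345 0 0.67" --pt "-0.22 -0.095 0.383 0 0.74" --pt "-0.22 -0.101 0.41 0 0.79" --pt "-0.22 -0.105 0.424 0 0.82" --pt "-0.22 -0.105 0.424 0 0.82" --pt "-0.22 -0.105 0.424 0 0.82"

```text
time: 6.75
tool_pos: [0.4185, -0.2409, 0.159]
tool_rot: [-3.141, 0.001, -0.735]
contact_force: [-0.3, 0.3, -0.6]
opening: 0.0562
grip_force: 6.1
```

```bash
python3 - <<'E'
from h import *
s,w=wrist("w3");print(s["time"],s["tool_pos"],s["tool_rot"],s["opening"],s["grip_force"])
E
```

```text
6.75 [ 0.41848305 -0.24093293  0.1589607 ] [-3.14139029e+00  7.19966886e-04 -7.35151967e-01] 0.05618608627858205 6.05997504597326
```

View pics/w3.png

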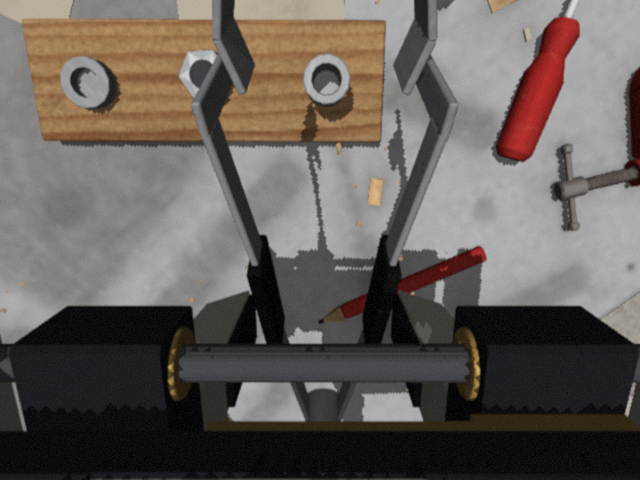

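The sleeve's top is at (327,79), between the jaws at (232,60) and (417,60), and the nut is at (205,75). The heading is square to the row.

```bash
python3 - <<'E'
from h import *
from cell import *
w=load("w3");s=observe();np.set_printoptions(precision=4,suppress=True)
g=cv2.cvtColor(w["img"],cv2.COLOR_RGB2GRAY)[45:115,290:365]
c=cv2.HoughCircles(cv2.medianBlur(g,3),cv2.HOUGH_GRADIENT,1,50,param1=100,param2=15,minRadius=17,maxRadius=30);print(c)
u,v=c[0,0,0]+290,c[0,0,1]+45
sl=ray(w,u,v,.059);print("sleeve",sl, "diam",2*c[0,0,2]/w["fx"]*w["range_z"][int(v),int(u)-int(c[0,0,2])+2])
W=cloud(w);print(W[79,308],W[60,232],W[60,418],W[105,202],W[105,450])
t=lambda p:delta(s["tool_pos"],s["tool_rot"],p)[0]
print("sleeve in tool",t(sl)); 
for p in((202,106),(452,108),(232,60),(418,60),(250,90),(399,90)):print(p,t(W[p[1],p[0]]))
E
```

```text
[[[34.5 33.5 24.5]]]
sleeve [ 0.494  -0.3106  0.059 ] diam 0.034843637928045915
[ 0.5007 -0.3028  0.0597] [ 0.5098 -0.2828  0.1861] [ 0.4679 -0.3289  0.1881] [ 0.5004 -0.2699  0.2146] [ 0.4536 -0.3217  0.2148]
sleeve in tool [0.1028 0.0012 0.1   ]
(202, 106) [ 0.0799 -0.0333 -0.0556]
(452, 108) [ 0.0794  0.0375 -0.0548]
(232, 60) [ 0.0958 -0.03   -0.0271]
(418, 60) [ 0.0956  0.0323 -0.0292]
(250, 90) [ 0.0991 -0.0523  0.1395]
(399, 90) [0.1007 0.058  0.1595]
```

```bash
python3 - <<'E'
from h import *
from cell import *
c=read_camera("side");np.savez("side1.npz",**c)
uv=c["R"]@np.array([.46,-.28,.14])+c["t"];u,v=int(uv[0]/uv[2]*c["fx"]+c["cx"]),int(uv[1]/uv[2]*c["fy"]+c["cy"]);print(u,v)
cv2.imwrite("pics/side1.png",cv2.resize(c["img"][v-70:v+70,u-90:u+90,::-1],None,fx=4,fy=4,interpolation=cv2.INTER_CUBIC))
for n,pts in(("w1",((268,107),(370,107),(275,150),(360,150),(275,90))),("w3",((202,106),(452,108),(230,190),(420,190),(250,262),(393,262),(258,300)))):
    w=load(n);W=cloud(w);print(n,[(p,np.round(W[p[1],p[0]],3)) for p in pts])
E
```

```text
334 295
w1 [((268, 107), array([0.566, 0.234, 0.048])), ((370, 107), array([0.574, 0.154, 0.059])), ((275, 150), array([0.534, 0.226, 0.054])), ((360, 150), array([0.541, 0.158, 0.059])), ((275, 90), array([0.582, 0.234, 0.01 ]))]
w3 [((202, 106), array([ 0.5  , -0.27 ,  0.215])), ((452, 108), array([ 0.452, -0.322,  0.214])), ((230, 190), array([ 0.479, -0.255,  0.201])), ((420, 190), array([ 0.437, -0.301,  0.203])), ((250, 262), array([ 0.455, -0.237,  0.188])), ((393, 262), array([ 0.419, -0.278,  0.188])), ((258, 300), array([ 0.442, -0.228,  0.187]))]
```

View pics/side1.png

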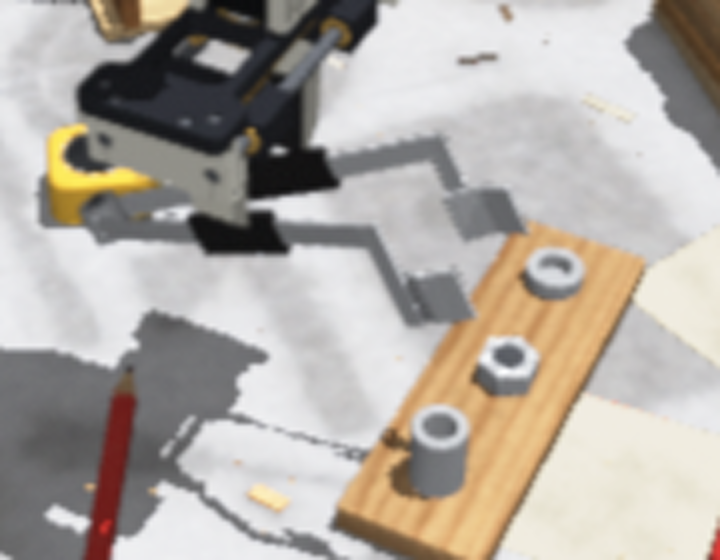

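The side view and ranges show the tongs pivoted about 25° nose-up in the light grip: the jaws are high and the rear boss is low. This fits the finger's front edge contacting the diverging pads ahead of the balance point. I'll set them back on the rest and regrip further back. First, the return move and the pads' true extent.

```bash
python3 - <<'E'
from h import *
from cell import *
s=observe();np.set_printoptions(precision=4,suppress=True)
for t in((.487,.189,.159),(.4873,.1893,.159)):print(delta(s["tool_pos"],s["tool_rot"],t,.084))
print(delta(s["tool_pos"],s["tool_rot"],(.46,-.02,.159),-.3))
w=load("w1");W=cloud(w)
m=(w["img"].max(2)<45);m[:170]=0;m[262:]=0;m[:,:265]=0;m[:,365:]=0
q=W[m];a=.085
x=(q[:,0])*np.cos(a)+q[:,1]*np.sin(a);k=q[:,2]>.058
print(np.percentile(x[k],[1,5,50,95,99])-.189*np.sin(a),np.percentile(q[:,2],[5,25,50,75,95]))
w=load("w2");W=cloud(w);print([W[p[1],p[0]] for p in((202,106),(230,190),(250,255))])
E
```

```text
(array([-0.2374, -0.3648,  0.0002]), -0.819)
(array([-0.2374, -0.3652,  0.0002]), -0.819)
(array([-0.1174, -0.1916,  0.0002]), -0.435)
[0.4551 0.4575 0.4829 0.5071 0.5091] [0.0477 0.0622 0.0638 0.0645 0.0653]
[array([0.5637, 0.2296, 0.2164]), array([0.5386, 0.2244, 0.2021]), array([0.5133, 0.2188, 0.1912])]
```

Emit:
step_arm --pt "-0.22 -0.008 -0.012 0 -0.02" --pt "-0.22 -0.025 -0.038 0 -0.08" --pt "-0.22 -0.048 -0.074 0 -0.16" --pt "-0.22 -0.073 -0.112 0 -0.25" --pt "-0.22 -0.098 -0.15 0 -0.34" --pt "-0.22 -0.122 -0.188 0 -0.43" --pt "-0.22 -0.147 -0.226 0 -0.52" --pt "-0.22 -0.171 -0.263 0 -0.6" --pt "-0.22 -0.194 -0.298 0 -0.67" --pt "-0.22 -0.215 -0.33 0 -0.74" --pt "-0.22 -0.229 -0.352 0 -0.79" --pt "-0.22 -0.237 -0.365 0 -0.819" --pt "-0.22 -0.237 -0.365 0 -0.819" --pt "-0.22 -0.237 -0.365 0.03 -0.819" --pt "-0.22 -0.237 -0.365 0.055 -0.819" --pt "-0.22 -0.237 -0.365 0.07 -0.819" --pt "-0.22 -0.237 -0.365 0.085 -0.819" --pt "-0.22 -0.237 -0.365 0.1 -0.819" --pt "-0.22 -0.237 -0.365 0.112 -0.819" --pt "-0.22 -0.237 -0.365 0.119 -0.819"

```text
time: 9.35
tool_pos: [0.488, 0.1877, 0.0394]
tool_rot: [3.141, 0.0, 0.083]
contact_force: [-2.2, 1.2, 7.6]
opening: 0.056
grip_force: 6.6
```

Emit:
step_arm --pt "-0.22 0 0 0 0" --pt "-0.28 0 0 0 0" --pt "-0.34 0 0 0 0" --pt "-1 0 0 0 0" --pt "-1 0 0 0 0" --pt "-1 0 0 0 0" --pt "-1 0 0 -0.03 0" --pt "-1 0 0 -0.08 0" --pt "-1 0 0 -0.13 0" --pt "-1 0 0 -0.17 0" --pt "-1 0 0 -0.18 0" --pt "-1 0 0 -0.18 0"

```text
time: 10.85
tool_pos: [0.488, 0.1877, 0.2199]
tool_rot: [3.142, -0.0, 0.083]
contact_force: [-0.4, 1.0, -0.5]
opening: 0.092
grip_force: 0.0
```

```bash
python3 - <<'E'
from h import *
s,w=wrist("w4");print(s["time"],s["tool_pos"],s["tool_rot"],s["opening"],s["grip_force"])
E
```

```text
10.85 [0.48799444 0.18772959 0.21994418] [ 3.14154829e+00 -3.23713126e-04  8.28216327e-02] 0.0919777978321899 0.0
```

View pics/w4.png

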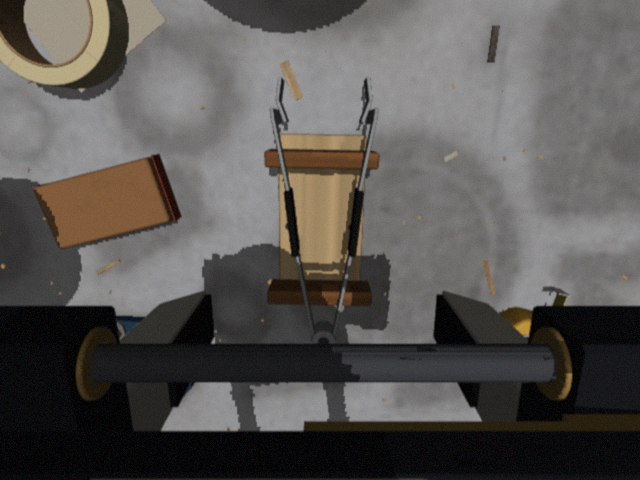

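The tongs lie level on the rest again: pads at about (292,222) and (355,224), pivot at (323,338). I'll measure the pads with the same code.

```bash
python3 - <<'E'
from h import *
from cell import *
np.set_printoptions(precision=4,suppress=True)
w=load("w4");W=cloud(w);s=observe()
m=(w["img"].max(2)<45).astype(np.uint8);m[:175]=0;m[262:]=0;m[:,:272]=0;m[:,372:]=0
n,l,st,ce=cv2.connectedComponentsWithStats(m)
C=[]
for i in range(1,n):
    if st[i][4]<80: continue
    q=W[l==i];q=q[q[:,2]>.058];t=Ro.from_euler("xyz",s["tool_rot"]).inv().apply(q-s["tool_pos"]);lo,hi=np.percentile(t[:,:2],[2,98],axis=0)
    f=np.polyfit(t[:,0],t[:,1],1);z=np.polyfit(t[:,0],t[:,2],1)[0];print(lo,hi,f,"pitch",z);C.append(((lo+hi)/2,f[0]))
print((C[0][0]+C[1][0])/2,"yaw dev(tool)",(C[0][1]+C[1][1])/2)
E
```

```text
[-0.0289 -0.031 ] [ 0.024  -0.0226] [-0.0747 -0.027 ] pitch -0.20798309296256778
[-0.0283  0.0213] [0.0242 0.0307] [0.0135 0.0257] pitch -0.8954042154656396
[-0.0023 -0.0004] yaw dev(tool) -0.030606038417337594
```

Emit:
step_arm --pt "-1 -0.01 0 0.03 0" --pt "-1 -0.01 0 0.08 0" --pt "-1 -0.01 0 0.13 0" --pt "-1 -0.01 0 0.165 0" --pt "-1 -0.01 0 0.18 0" --pt "-1 -0.01 0 0.181 0" --pt "-0.3 -0.01 0 0.181 0" --pt "-0.3 -0.01 0 0.181 0" --pt "-0.25 -0.01 0 0.181 0" --pt "-0.2 -0.01 0 0.181 0" --pt "-0.15 -0.01 0 0.181 0" --pt "-0.13 -0.01 0 0.181 0" --pt "-0.13 -0.01 0 0.181 0" --pt "-0.13 -0.01 0 0.176 0" --pt "-0.13 -0.01 0 0.17 0" --pt "-0.13 -0.01 0 0.16 0" --pt "-0.13 -0.01 0 0.15 0" --pt "-0.13 -0.01 0 0.15 0" --grip_force 40

```text
time: 13.15
tool_pos: [0.4788, 0.1871, 0.0712]
tool_rot: [-3.141, -0.002, 0.083]
contact_force: [-0.4, 0.3, -1.8]
opening: 0.0521
grip_force: 7.3
```

```bash
cat >> h.py <<'E'
def armz(w,s,rows):
    "steel arms: per image row, tool coords of the raised points left and right"
    W=cloud(w);R=Ro.from_euler("xyz",s["tool_rot"]).inv()
    for r in rows:
        T=R.apply(W[r]-s["tool_pos"]);ok=(w["range_z"][r]>0)&(T[:,2]<.05-.0)&(abs(T[:,1])<.06)&(T[:,0]>.0)
        for nm,k in(("L",ok&(T[:,1]<0)),("R",ok&(T[:,1]>0))):
            if k.sum()>2: i=np.flatnonzero(k);print(r,nm,i.min(),i.max(),np.round(np.median(T[k],0),4))
E
python3 - <<'E'
from h import *
s,w=wrist("w5");print(s["time"],s["tool_pos"],s["opening"],s["grip_force"]);w["range_z"]=np.asarray(w["range_z"])
armz(w,s,(60,100,120,140,180,210,240,260))
E
```

```text
13.15 [0.47881329 0.18706109 0.07118496] 0.052069456774347635 7.291360499948496
60 L 223 259 [ 0.0992 -0.0324 -0.0014]
60 R 389 425 [ 0.0991  0.0325 -0.0022]
100 L 230 243 [ 0.0832 -0.0314 -0.0206]
100 R 405 418 [ 0.0833  0.0314 -0.0202]
120 L 234 247 [ 0.0763 -0.0303 -0.0204]
120 R 401 414 [ 0.0764  0.0306 -0.0199]
140 L 238 251 [ 0.0692 -0.0294 -0.0201]
140 R 397 410 [ 0.0693  0.0295 -0.0195]
180 L 246 259 [ 0.0544 -0.0271 -0.0195]
180 R 377 414 [0.0488 0.0292 0.027 ]
210 L 252 264 [ 0.0427 -0.0256 -0.0195]
210 R 383 395 [ 0.0428  0.0255 -0.0193]
240 L 252 274 [ 0.0319 -0.0232 -0.0243]
240 R 373 395 [ 0.0319  0.0233 -0.0241]
260 L 254 276 [ 0.0238 -0.0229 -0.0244]
260 R 371 393 [ 0.0238  0.0229 -0.024 ]
```

The tongs are now level (arm heights constant within about 1°) and centred. I'll work out the carry in current tool axes.

```bash
python3 - <<'E'
from h import *
from cell import *
s=observe();print(delta(s["tool_pos"],s["tool_rot"],(.4134,-.2381,.16),-.735))
E
```

```text
(array([-0.0998,  0.4182, -0.0895]), 0.818)
```

Emit:
step_arm --pt "-0.13 0 0 -0.01 0" --pt "-0.13 0 0 -0.03 0" --pt "-0.13 0 0 -0.055 0" --pt "-0.13 0 0 -0.075 0" --pt "-0.13 -0.003 0.01 -0.086 0.02" --pt "-0.13 -0.008 0.033 -0.089 0.07" --pt "-0.13 -0.016 0.068 -0.089 0.14" --pt "-0.13 -0.026 0.108 -0.089 0.22" --pt "-0.13 -0.036 0.15 -0.089 0.3" --pt "-0.13 -0.046 0.192 -0.089 0.38" --pt "-0.13 -0.056 0.234 -0.089 0.46" --pt "-0.13 -0.066 0.276 -0.089 0.54" --pt "-0.13 -0.076 0.318 -0.089 0.62" --pt "-0.13 -0.084 0.353 -0.089 0.69" --pt "-0.13 -0.091 0.383 -0.089 0.75" --pt "-0.13 -0.096 0.404 -0.089 0.79" --pt "-0.13 -0.099 0.415 -0.089 0.81" --pt "-0.13 -0.1 0.418 -0.089 0.818" --pt "-0.13 -0.1 0.418 -0.089 0.818"

```text
time: 15.58
tool_pos: [0.4128, -0.2374, 0.159]
tool_rot: [-3.142, 0.0, -0.735]
contact_force: [0.4, 0.3, -1.6]
opening: 0.0523
grip_force: 7.3
```

```bash
python3 - <<'E'
from h import *
s,w=wrist("w6");print(s["time"],s["tool_pos"],s["tool_rot"],s["opening"],s["grip_force"])
armz(w,s,(20,40,60,80,100,120,210,240,260))
g=cv2.cvtColor(w["img"],cv2.COLOR_RGB2GRAY)[45:125,285:370]
c=cv2.HoughCircles(cv2.medianBlur(g,3),cv2.HOUGH_GRADIENT,1,80,param1=100,param2=15,minRadius=17,maxRadius=30);print(c)
sl=ray(w,c[0,0,0]+285,c[0,0,1]+45,.059);print("sleeve",sl,delta(s["tool_pos"],s["tool_rot"],sl)[0])
E
```

```text
15.575 [ 0.41284229 -0.23743591  0.15902848] [-3.14153007e+00  4.68124223e-04 -7.34861345e-01] 0.052289093498796825 7.291332223903737
20 L 246 264 [ 0.1169 -0.028   0.014 ]
20 R 385 402 [0.1169 0.0298 0.0138]
40 L 244 261 [ 0.1094 -0.0295  0.0146]
40 R 387 404 [0.1098 0.0313 0.0165]
60 L 223 259 [ 0.101  -0.0314  0.0098]
60 R 389 425 [ 0.0993  0.0334 -0.0022]
80 L 226 266 [ 0.0929 -0.0315  0.007 ]
80 R 382 422 [0.0928 0.0332 0.0059]
100 L 230 243 [ 0.0835 -0.0307 -0.02  ]
100 R 405 418 [ 0.0835  0.0324 -0.02  ]
120 L 234 247 [ 0.0765 -0.0296 -0.0204]
120 R 401 414 [ 0.0766  0.0314 -0.02  ]
210 L 252 264 [ 0.043  -0.0246 -0.0194]
210 R 383 395 [ 0.0431  0.0263 -0.0199]
240 L 252 274 [ 0.0321 -0.0226 -0.0241]
240 R 373 395 [ 0.0323  0.024  -0.0244]
260 L 254 276 [ 0.024  -0.022  -0.0242]
260 R 371 393 [ 0.024   0.0236 -0.0241]
[[[39.5 23.5 23.8]]]
sleeve [ 0.49273998 -0.31101717  0.059     ] [0.1087 0.001  0.1   ]
```

View pics/w6.png

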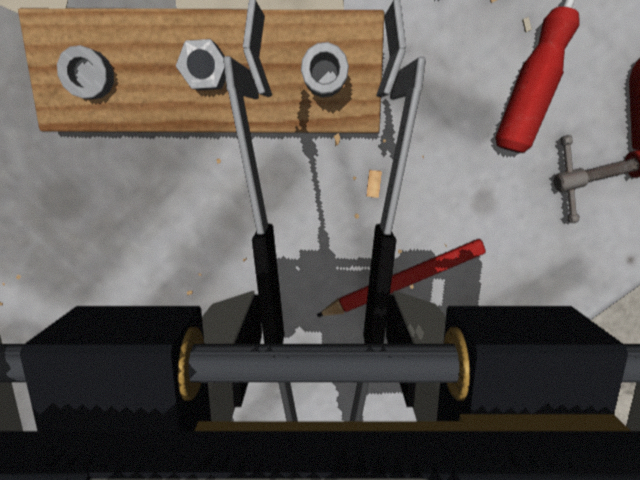

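The view shows the sleeve top at (324,68), midway between the level jaws at (257,60) and (393,60), and the nut outside at (202,64). Offsets match (x 0.1087 against about 0.108, y 0.001 against 0.001), so I can go straight down.

Emit:
step_arm --pt "-0.13 0 0 0.01 0" --pt "-0.13 0 0 0.025 0" --pt "-0.13 0 0 0.04 0" --pt "-0.13 0 0 0.055 0" --pt "-0.13 0 0 0.07 0" --pt "-0.13 0 0 0.083 0" --pt "-0.13 0 0 0.093 0" --pt "-0.13 0 0 0.099 0" --pt "-0.13 0 0 0.099 0" --pt "-0.13 0 0 0.099 0"

```text
time: 16.88
tool_pos: [0.4132, -0.2382, 0.0605]
tool_rot: [3.142, -0.001, -0.735]
contact_force: [0.3, 0.5, -1.6]
opening: 0.052
grip_force: 7.3
```

```bash
python3 - <<'E'
from h import *
s,w=wrist("w7");print(s["time"],s["tool_pos"],s["opening"],s["grip_force"],s["contact_force"])
armz(w,s,(20,80,100,210,260))
E
```

```text
16.875 [ 0.41324883 -0.23815926  0.06046277] 0.05197763825209909 7.291790578237851 [ 0.32253382  0.50626215 -1.62352199]
20 L 196 322 [ 0.1227 -0.0277  0.0404]
20 R 323 409 [0.117  0.0207 0.0141]
80 L 202 322 [ 0.0961 -0.0267  0.0399]
80 R 323 422 [0.0943 0.0248 0.0216]
100 L 204 322 [ 0.0869 -0.0294  0.0411]
100 R 323 418 [0.0869 0.0241 0.0412]
210 L 252 264 [ 0.043  -0.0248 -0.0196]
210 R 383 395 [ 0.0431  0.0262 -0.0195]
260 L 254 276 [ 0.0239 -0.022  -0.0238]
260 R 371 393 [ 0.0241  0.0236 -0.0242]
```

View pics/w7.png

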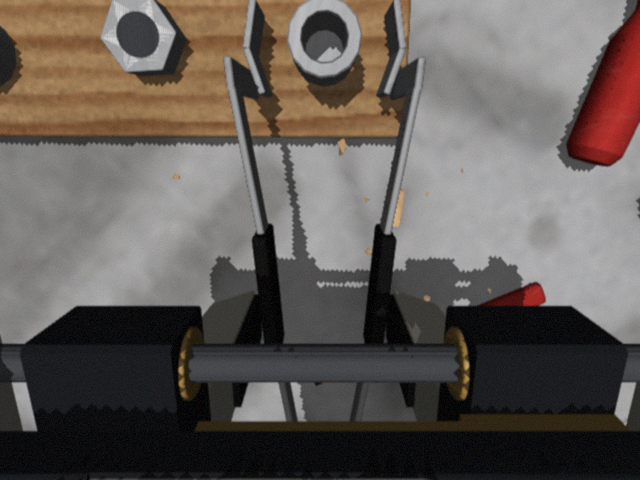

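The sleeve, at (325,38), sits centred between the jaw V's at (262,50) and (390,50), with nothing touching. Closing now.

Emit:
step_arm --pt "-0.05 0 0 0 0" --pt "0 0 0 0 0" --pt "0.05 0 0 0 0" --pt "0.1 0 0 0 0" --pt "0.15 0 0 0 0" --pt "0.2 0 0 0 0" --pt "0.3 0 0 0 0" --pt "0.5 0 0 0 0" --pt "0.5 0 0 0 0" --pt "0.5 0 0 0 0" --pt "0.5 0 0 0 0" --grip_force 45

```text
time: 18.3
tool_pos: [0.413, -0.2379, 0.0601]
tool_rot: [3.142, -0.0, -0.735]
contact_force: [-1.0, -0.8, -1.7]
opening: 0.0351
grip_force: 45.0
```

Emit:
step_arm --pt "0.5 0 0 -0.003 0" --pt "0.5 0 0 -0.008 0" --pt "0.5 0 0 -0.015 0" --pt "0.5 0 0 -0.025 0" --pt "0.5 0 0 -0.04 0" --pt "0.5 0 0 -0.055 0" --pt "0.5 0 0 -0.07 0" --pt "0.5 0 0 -0.085 0" --pt "0.5 0 0 -0.1 0" --pt "0.5 0 0 -0.112 0" --pt "0.5 0 0 -0.12 0" --pt "0.5 0 0 -0.125 0" --pt "0.5 0 0 -0.125 0" --pt "0.5 0 0 -0.125 0" --pt "0.5 0 0 -0.125 0"

```text
time: 20.18
tool_pos: [0.4128, -0.2378, 0.1847]
tool_rot: [3.141, 0.001, -0.735]
contact_force: [0.4, -0.2, -2.6]
opening: 0.0355
grip_force: 45.0
```

```bash
python3 - <<'E'
from h import *
from cell import *
s,w=wrist("w8");print(s["time"],s["tool_pos"],s["opening"],s["grip_force"],s["contact_force"])
armz(w,s,(120,160,210,240,260))
W=cloud(w);q=W[0:90,285:365].reshape(-1,3);q=q[(q[:,2]>.1)];print(len(q),np.round(np.percentile(q[:,2],[5,25,50,75,95]),3))
c=read_camera("side");W=cloud(c);p=np.array([.493,-.311,.16]);uv=c["R"]@p+c["t"];u,v=int(uv[0]/uv[2]*c["fx"]+c["cx"]),int(uv[1]/uv[2]*c["fy"]+c["cy"])
a=cv2.resize(c["img"][v-50:v+60,u-70:u+70,::-1],None,fx=4,fy=4)
b=cv2.resize(w["img"][:,:,::-1],(320,240));a=cv2.copyMakeBorder(a,0,0,0,220,0);a[:240,560:]=b[:240,100:]
cv2.imwrite("pics/end.png",a)
E
```

```text
20.175 [ 0.41281376 -0.23779307  0.18470264] 0.03550704655221364 44.998260140419006 [ 0.44496776 -0.24873454 -2.58571765]
120 L 270 280 [ 0.0766 -0.0174 -0.0171]
120 R 368 378 [ 0.0766  0.019  -0.0177]
160 L 274 284 [ 0.062  -0.0162 -0.0175]
160 R 364 374 [ 0.062   0.018  -0.0174]
210 L 280 289 [ 0.0427 -0.0146 -0.018 ]
210 R 359 368 [ 0.0428  0.0164 -0.0182]
240 L 277 295 [ 0.0319 -0.0138 -0.0234]
240 R 353 371 [ 0.0319  0.0156 -0.0232]
260 L 277 295 [ 0.0238 -0.0139 -0.0236]
260 R 352 370 [ 0.0238  0.0154 -0.0235]
6271 [0.149 0.163 0.177 0.181 0.182]
```

View pics/end.png

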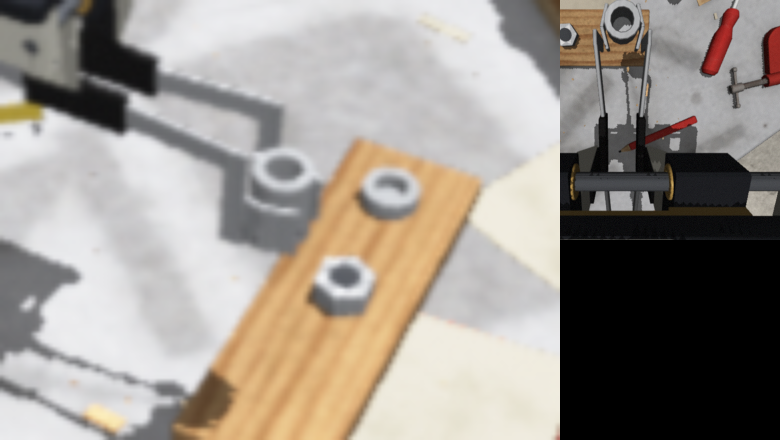

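The sleeve hangs upright in the level tongs. Its top is at z ≈ 0.182, so its centre is at about 0.16 m, and the nut and spacer are still in place. Handing in.

```bash
python3 -c "
from cell import *
print(observe()['qvel']);print(hand_in())"
```

```text
[-6.78251799e-04 -2.50809541e-03 -1.31738949e-03 -1.71263280e-03
 -3.46352553e-04  6.55863610e-05]
the job is handed in; nothing more can be done
None
```

I handed the job in at about 20 s with the tongs holding the sleeve upright and still, about 14 cm clear of the board, and the nut and spacer in place; the tongs tipped nose-up on the first pick-up and had to be set back and regripped, and `hand_in()` reported no verdict.

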